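# Clamp a coconut in the labelling stand and hold its run dial on the third click

## Task

Get the coconut labelling stand running: press the orange treadle all the way down so that it stays down and the clamp closes over the coconut, then push the red post of the spring-return dial clockwise (seen from above) past the first two clicks until the white pointer is on the green third mark, and not beyond it. The dial springs back if let go, so finish while still holding it on the green mark with the gripper's fingers against the post. Do not shift or knock over the coconut in the stand, the tape roll, the tin, the bottle or the jar.

Things in the scene. Friction and masses are not known exactly. Their poses are not given: they have to be found in the camera images.
- stand: Grey labelling stand, 150 mm wide, fixed to the table, left or right of the control box. Origin on the table below the treadle; x runs along the stand away from the robot, z up. Treadle at x -50 to +55 mm, coconut nest (white cup) centred at x +170 mm, steel uprights at x +262 mm, 195 mm high, with the red clamp arm pivoted on them: raised, it is 260 mm high, over x +170 to +262.
- treadle_pad (a point): Press point: on the orange upper face of the treadle, 80 mm from its hinge, mid-width. The face is 75 x 80 mm. At rest it slopes up towards the robot side (0.30 rad) and this point is 65 mm above the table; fully down the face is level and this point is at 42 mm, 23 mm lower and 6 mm nearer the robot side.
- treadle (a joint): Treadle angle (rad): 0 up, 0.30 fully down at its stop. Hinge along the stand's y axis at the end nearer the coconut (stand x = +55 mm, 34 mm above the table). Over-centre spring: at the press point it first needs about 12 N, less and less as it goes down, and beyond 0.20 rad it pulls itself down to the stop and stays there when let go. It also lowers the red clamp arm over the coconut.
- coconut: Trimmed white coconut, 108 mm across, 105 mm high, standing in the nest, top 137 mm above the table; origin at the centre of its underside. When down, the clamp pad stands about 3 mm above its top. Leave it where it is.
- dial_box: White control box, 150 x 150 x 80 mm high, fixed to the table. Origin on the table under the dial's axis, z up. On its top, on the +x side, four painted marks at 61 mm from the axis: black (rest) at +0.6 rad from its x axis, blue at +0.2 (first click), blue at -0.2 (second click), green at -0.6 (third click).
- dial_axis (a point): On the dial's vertical axis, at the level of the control box's top face (80 mm above the table).
- dial_post (a point): Centre of the top end of the red post, 138 mm above the table. The post is upright, round, 14 mm in diameter, 65 mm from the dial's axis and reaches down to the lever bar, whose top is 99 mm above the table (19 mm above the box top). The bar is 12 mm wide and runs from the black hub (38 mm radius, top 101 mm above the table) to the post. The white pointer is opposite the post. At rest the post stands at 0.6 rad + half a turn from the box's x axis.
- dial (a joint): Dial angle (rad), growing clockwise seen from above: 0 at rest, clicks (detents) at 0.4, 0.8 and 1.2, end stop at 1.5. The target is the third click, 1.2. A spring always drives it back to 0 and the clicks do not hold it: at the post, 65 mm from the axis, it takes 3 to 11 N (8 N at the third click).
- tape: Roll of brown tape lying flat, 76 mm across, 45 mm high; bystander. Origin at the centre of its underside.
- tin: Tin, 60 mm across, 85 mm high, standing behind the control box; bystander. Origin under its centre.
- spray: Clear bottle with a blue cap, 56 mm across, 160 mm high; bystander. Origin under its centre.
- jar: Jar with a red lid, 60 mm across, 70 mm high; bystander. Origin under its centre.
There are look-alikes about, which are no part of the job. What is shaped like the coconut but purple or yellow is not meant. Leave any yellow look-alike of the dial_box alone.

How it is judged (in metres and radians):
On the way, in this order (a step that is already met when the one before it is completed fails the run):
1. the treadle is fully down at its stop (value of joint treadle above 0.27 rad), for 0.2 s.
2. the dial is on the third click (within 0.14 rad), pushed by the fingers, with the treadle still down (value of joint treadle above 0.27 rad and value of joint dial between 1.06 and 1.34 rad and contact force between the fingers and dial above 1.5 N), for 0.2 s.
At the end, for the whole second after the job is handed in: The treadle is down (over 0.27 of 0.30 rad), the dial stands still within 0.14 rad of the third click (1.06 to 1.34 rad), held there by the gripper's fingers (over 1.5 N on the dial), and the coconut and the bystanders are within 30 mm of where they were, the coconut upright (all of step 2 and velocity of joint dial between -0.15 and 0.15 rad/s and distance of each of coconut, tape, tin, spray, jar from where it was at the start of the episode below 0.03 m and angle between coconut's own z axis and vertical below 0.15 rad); the arm keeps its last pose, push and grip.
It fails at once if the coconut or another bystander is knocked over or shifted by more than 30 mm (distance of any of coconut, tape, tin, spray, jar from where it was at the start of the episode above 0.03 m or angle between any of coconut, tape, tin, spray, jar's own z axis and vertical above 0.5 rad).
It also fails if it takes over 51 s, if anything falls off the work surface, if the arm or the gripper's body presses on something with over 40 N, if the wrist force passes 120 N, or if a joint passes its speed limit or range.

## Robot

A 6-joint arm with a two-finger parallel gripper is mounted at the origin on the work surface. World frame = base frame: x ahead of the robot, y to its left, z up, the work surface at z = 0. Lengths are in m, angles in degrees, forces in N, time in s.
With the tool pointing down it reaches from about 0.375 to 0.9 m from the base axis. Payload 3.1 kg.
Tool frame: the origin (TCP) lies midway between the tips of the shut fingers; the grasp point (between the pads) lies 19 mm behind it; z points along the fingers, y is the line along which they close (so a half turn about z gives the same grasp; the last joint's range is limited). The gripper opens to 87 mm and grips with 3 to 60 N. Pads are 19 mm wide; open, the fingers measure 117 mm over their backs; the gripper's body (75 mm by 190 mm) begins 51 mm behind the grasp point.
Start: joints at [-10.227, 30.224, 82.088, -0, 67.689, -10.227], TCP at [0.625, 0, 0.223] pointing down, gripper open.
Joint ranges: [-176.69, 176.69], [-43.24, 126.21], [12.49, 139.97], [-82, 262], [0, 151.66], [-163.58, 163.58]. Speed limits (degrees/s): [159.86, 159.86, 180, 180, 180, 180].

## Interface

Orientations are given as a 3x3 rotation matrix whose columns are the frame's x, y, z axes.
In Python, from rig import read_state, capture, camera_info, hand_in gives the robot as it stands.
- The arm moves only by the tool drive_tool, never from a script. Its argument "motion" is a list of rows, each a list of 2 entries, a list of its own where there are three numbers: the shift along the tool's x, y, z in mm, then the turn, a rotation vector about the tool's x, y, z in rad. A call has 1 to 5 rows; each row shifts and turns the commanded pose from where the row before left it, along the tool's axes as they then stand; what a row does not reach is not made up. A row lasts 1/10 s, in which the tool goes at most 50 mm and 8.59 degrees, less where a joint would pass 70% of its speed; a pose out of reach is approached as far as the arm can. A call is refused whole if a number of a shift passes 50 or a number of a turn 0.15, either way. A call with a gripper value outside its range is refused whole. "gripper" is the opening, from 0 (shut) to 1 (fully open), set as the call begins (left out, the last holds). The fingers move at their own pace and stop on an object; the grip force is fixed at half the most. Time passes only in rows, so rows that do not move let the fingers close. It gives the time, the measured TCP pose, the force, the opening and the grip force at its end, in the units of the state.
- read_state(): the state, without advancing time (a new reading comes with each control period).
- capture(name): name is "scene" or "side" or "wrist"; returns the picture (480x640x3 uint8, red, green, blue); there is no depth.
- camera_info(name): a dict with "fovy" (degrees; the focal length in pixels is half the picture's height over the tangent of half this angle, whatever the lens; pixels are square), "cx", "cy" (the principal point, pixels), "xyz" and "orientation" of the camera in the world; the wrist camera has in their place "T_tool_cam" (4x4, takes a point from camera to tool coordinates, whose origin is the TCP and whose axes are the flange's). Camera axes: x right, y down, z forward; pixel columns grow to the right and rows downward; lengths in m; the calibration is good to about 2 mm. A picture is of the moment at which its call begins: read the wrist's pose just before it. camera_info takes no time and is no camera call.
- hand_in(): hands the job in; it is judged then, once.
The state is a dict: "time_s": time; "joint_positions": joint angles; "qvel": joint speeds; "tau": joint torques, N m; "position": TCP position; "tcp_rot": TCP orientation; "force": force on the tool from outside, world axes, zero at the start; "moment": the same for the moment, N m; "opening": opening from 0.0 (shut) to 1.0 (fully open); "grasp_force": force on a finger pad.
Only numpy, scipy, OpenCV 4.12 (cv2) and the standard library are available. Lean on these libraries where they do the work, as an engineer would, in place of code of your own. Each camera call takes 0.05 s, during which the arm holds its last target. There are 200 camera calls.

## Working session

There is one attempt and no reset: what is moved stays moved. The work goes in short steps, Python scripts to look and compute and a tool call to move; the robot and the scene stay as the last step left them, time stands still between calls to the robot, and variables do not carry over. Pictures are saved under pics/ and viewed, at most 10 in all, crops included, and the job is handed in when it is done.

Besides the shell and the picture viewer there is one more tool, called after ">>>" by a JSON object that holds its "name" and its "arguments", one argument or row to a line. drive_tool: Moves the arm, as the interface text tells. Its arguments: {"type":"object","properties":{"motion":{"type":"array","items":{"type":"array"}},"gripper":{"type":"number"}},"required":["motion"]}

```bash
mkdir -p pics; python3 - <<'E'
from rig import *
import cv2
for n in("scene","side"):
    cv2.imwrite(f"pics/{n}0.png",cv2.cvtColor(capture(n),cv2.COLOR_RGB2BGR)); print(n,camera_info(n))
print(camera_info("wrist")); s=read_state(); print(s)
E
```

```text
scene {'fovy': 55.33397935595685, 'cx': 329.3483126721455, 'cy': 241.2118261424105, 'xyz': array([1.11007244, 0.76538808, 1.12938541]), 'orientation': array([[-0.82012812,  0.425859  , -0.38214392],
       [ 0.57211274,  0.60009439, -0.55908295],
       [-0.00876808, -0.67714905, -0.73579364]])}
side {'fovy': 54.0785182405305, 'cx': 326.3388337246856, 'cy': 237.35066973309054, 'xyz': array([ 0.28187938, -0.87195289,  0.97423414]), 'orientation': array([[ 0.94207207, -0.24195482,  0.23228879],
       [-0.33496627, -0.64304916,  0.6886838 ],
       [-0.01725725, -0.72659869, -0.68684535]])}
{'fovy': 69.4823327493806, 'cx': 318.03542132261225, 'cy': 233.03389761320494, 'T_tool_cam': array([[ 5.82501616e-04, -9.54434726e-01, -2.98419194e-01,
         8.32292644e-02],
       [ 9.99999635e-01,  7.42525061e-04, -4.22862543e-04,
         2.64126876e-04],
       [ 6.25178426e-04, -2.98418839e-01,  9.54434810e-01,
        -1.63670440e-01],
       [ 0.00000000e+00,  0.00000000e+00,  0.00000000e+00,
         1.00000000e+00]])}
{'time_s': 0.1, 'joint_positions': array([-1.02249036e+01,  3.02727152e+01,  8.21486803e+01, -1.82071454e-03,
        6.76898824e+01, -1.02294992e+01]), 'qvel': array([ 0.01264451, -0.08633651, -0.20611965,  0.02400609,  0.0327984 ,
        0.12335231]), 'tau': array([-3.02360622e-04, -4.40987206e+01, -1.77151054e+01,  6.34850166e-02,
        5.34114777e-02, -3.85449334e-05]), 'position': array([6.24341371e-01, 1.65244095e-04, 2.21681428e-01]), 'tcp_rot': array([[-9.19971152e-05,  9.99998159e-01, -1.91653846e-03],
       [ 9.99999946e-01,  9.26025746e-05,  3.15826639e-04],
       [ 3.16003534e-04, -1.91650930e-03, -9.99998114e-01]]), 'force': array([-0.10114516, -0.24684939,  0.38116208]), 'moment': array([0.07343304, 0.00802715, 0.01929313]), 'grasp_force': 0.0, 'opening': 1.0031079323426022}
```

View pics/scene0.png

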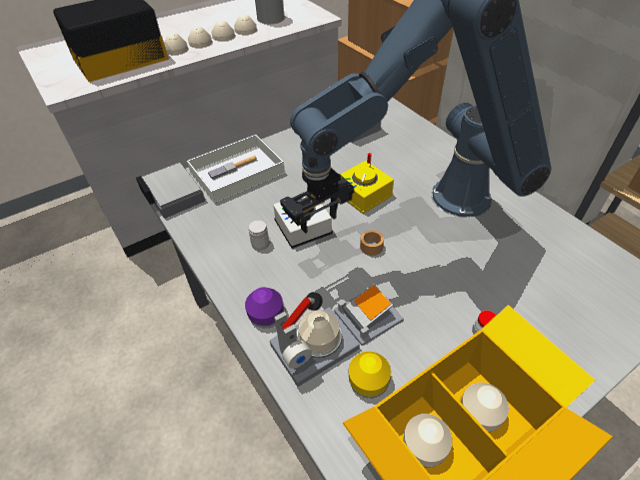

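View pics/side0.png

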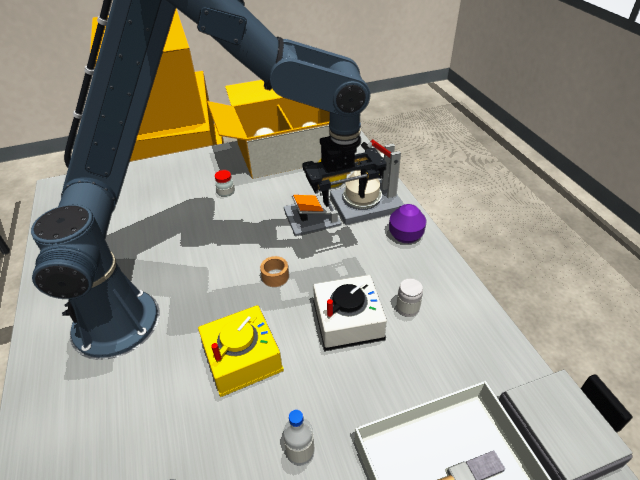

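The side view shows the white box (hub ~348,298; red post ~330,308; marks ~375,290–318), the orange treadle (~308,204) and the coconut (~362,188). The scene view shows the treadle at (373,303), with the white dial hidden by the gripper.

```bash
cat > h.py <<'E'
import numpy as np, cv2
from rig import *
def cam(n):
    c=camera_info(n); f=240/np.tan(np.radians(c["fovy"]/2))
    if n=="wrist":
        s=read_state(); T=np.eye(4); T[:3,:3]=s["tcp_rot"]; T[:3,3]=s["position"]; T=T@c["T_tool_cam"]; return f,c["cx"],c["cy"],T[:3,3],T[:3,:3]
    return f,c["cx"],c["cy"],np.array(c["xyz"]),np.array(c["orientation"])
def ray(C,u,v): d=C[4]@np.array([(u-C[1])/C[0],(v-C[2])/C[0],1]); return C[3],d/np.linalg.norm(d)
def plane(C,u,v,z): o,d=ray(C,u,v); return o+d*(z-o[2])/d[2]
def tri(C1,p1,C2,p2):
    (a,d),(b,e)=ray(C1,*p1),ray(C2,*p2); t=np.linalg.lstsq(np.c_[d,-e],b-a,rcond=None)[0]
    return (a+t[0]*d+b+t[1]*e)/2, np.linalg.norm(a+t[0]*d-b-t[1]*e)
def blobs(im,lo,hi,roi,amin=4):
    x0,y0,x1,y1=roi; m=np.zeros(im.shape[:2],np.uint8)
    h=cv2.cvtColor(im,cv2.COLOR_RGB2HSV); m[y0:y1,x0:x1]=cv2.inRange(h,lo,hi)[y0:y1,x0:x1]
    n,l,st,ce=cv2.connectedComponentsWithStats(m)
    return [(ce[i].round(1),st[i]) for i in range(1,n) if st[i,4]>=amin],m
E
python3 - <<'E'
from h import *
S=capture("side");P=capture("scene");cs=cam("side");cp=cam("scene")
R=(310,270,390,350)
for nm,lo,hi,roi,z in [("blue",(100,120,60),(130,255,255),R,.08),("green",(40,100,40),(90,255,255),R,.08),("red",(0,150,60),(8,255,255),R,.138),("hub",(0,0,0),(180,255,50),(325,280,372,314),.101),("orange",(5,180,120),(20,255,255),(285,190,330,220),.06)]:
    for c,s in blobs(S,lo,hi,roi)[0]: print(nm,c,s,plane(cs,*c,z).round(4))
bs,mS=blobs(S,(5,180,120),(20,255,255),(285,185,330,220),50); bp,mP=blobs(P,(5,180,120),(20,255,255),(345,275,400,325),50)
print(bp)
for m,c in((mS,cs),(mP,cp)):
    k=max(cv2.findContours(m,0,1)[0],key=cv2.contourArea); print(cv2.minAreaRect(k),cv2.approxPolyDP(k,3,True)[:,0].tolist())
print(tri(cs,bs[0][0],cp,bp[0][0]))
a=cv2.resize(S[170:350,260:440],(800,800)[:1]*2 if 0 else (600,600),interpolation=cv2.INTER_CUBIC)
b=cv2.resize(P[260:400,230:420],(800,590)[:2],interpolation=cv2.INTER_CUBIC)
cv2.imwrite("pics/a.png",a[...,::-1]);cv2.imwrite("pics/b.png",b[...,::-1])
E
```

```text
blue [370.9 292.2] [368 291   6   3  10] [ 0.6211 -0.199   0.08  ]
blue [373.5 300. ] [371 300   6   1   6] [ 0.6172 -0.2236  0.08  ]
green [372.1 307.7] [369 306   7   4  15] [ 0.6047 -0.2439  0.08  ]
red [329.5 307.3] [327 299   6  18  98] [ 0.495  -0.2506  0.138 ]
hub [347.2 299.1] [332 284  33  30 707] [ 0.5521 -0.2147  0.101 ]
hub [364.4 286.2] [363 285   4   3   5] [ 0.6059 -0.1919  0.101 ]
orange [307.6 202.6] [294 195  29  16 351] [0.5892 0.2115 0.06  ]
[(array([372. , 302.2]), array([355, 286,  36,  34, 654], dtype=int32))]
((308.0, 202.5), (15.0, 28.0), 90.0) [[294, 195], [300, 210], [322, 210], [315, 196]]
((371.9000244140625, 301.8000183105469), (26.24858856201172, 25.923189163208008), 49.39870071411133) [[374, 286], [355, 299], [370, 319], [390, 303]]
(array([0.58968888, 0.21369685, 0.05827225]), np.float64(0.00031752377466669706))
```

View pics/a.png

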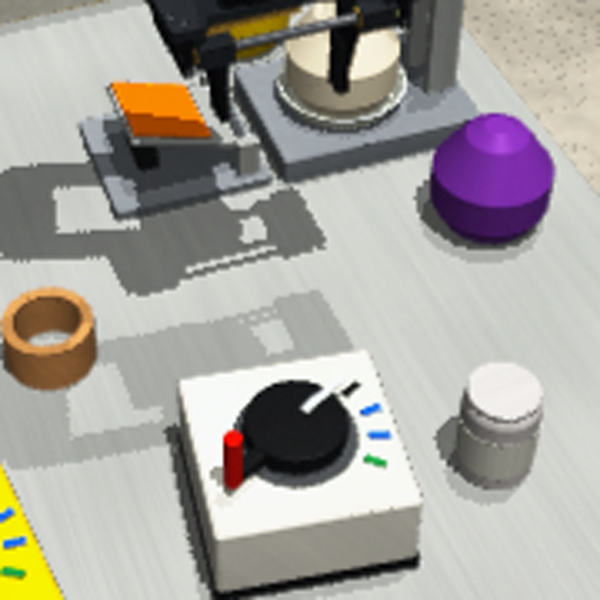

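View pics/b.png

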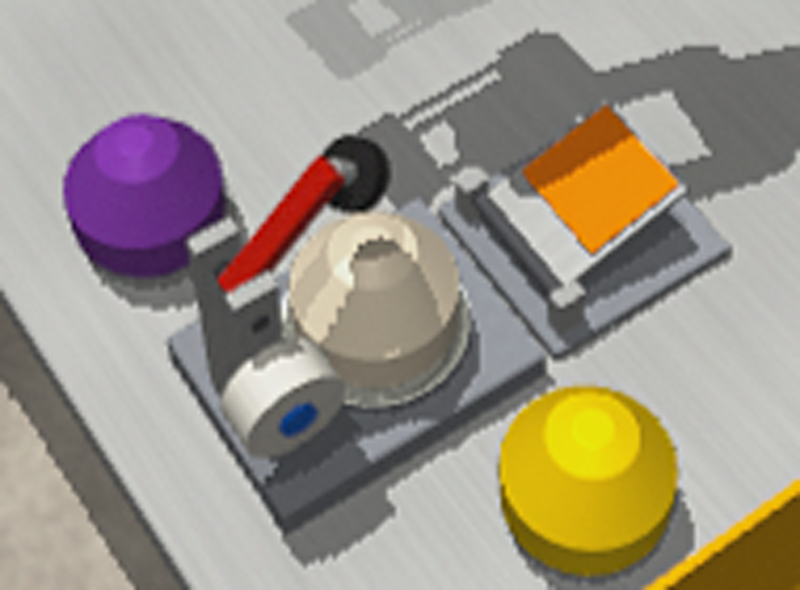

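Side crop: the white dial is at rest, pointer on the black mark and post at lower left. Scene crop: the stand is along about world +x, with the coconut beyond the treadle.

```bash
python3 - <<'E'
from h import *
cs=cam("side");cp=cam("scene")
A=[[294,195],[300,210],[322,210],[315,196]];B=[[374,286],[390,303],[355,299],[370,319]]
for i in A: print("side",[plane(cs,*i,z)[:2].round(4).tolist() for z in(.0727,.049)])
for i in B: print("scene",[plane(cp,*i,z)[:2].round(4).tolist() for z in(.0727,.049)])
# coconut apex (scene crop ->px), upright/base corners
b=lambda x,y:(230+x*190/800,260+y*140/590)
a=lambda x,y:(260+x*.3,170+y*.3)
print("cocotop",plane(cp,*b(375,240),.137))
for p in[(560,350),(733,250),(288,525),(545,365)]: print("base scene",p,plane(cp,*b(*p),.012 if p[0]>550 else .02).round(3))
for p in[(125,212),(82,120),(270,180)]: print("plate side",p,plane(cs,*a(*p),.012).round(3))
for p in[(180,380),(365,352),(420,497),(215,550)]: print("box",p,plane(cs,*a(*p),.08).round(4))
print("post top",plane(cs,*a(234,436),.138),"pointer tip..",plane(cs,*a(305,408),.105),plane(cs,*a(340,388),.105),plane(cs,*a(350,388),.08))
for n,p,z in[("tape",(49,330),.045),("tin",(505,392),.085)]: print(n,plane(cs,*a(*p),z).round(3))
print("spray",plane(cs,296,412,.16).round(3))
E
```

```text
side [[0.557, 0.2468], [0.5643, 0.2762]]
side [[0.5531, 0.1714], [0.5602, 0.1988]]
side [[0.6144, 0.1481], [0.6231, 0.175]]
side [[0.6162, 0.219], [0.625, 0.2476]]
scene [[0.5567, 0.1803], [0.5443, 0.1672]]
scene [[0.5573, 0.2522], [0.5449, 0.2407]]
scene [[0.6287, 0.1851], [0.6179, 0.1721]]
scene [[0.6353, 0.2613], [0.6247, 0.25]]
cocotop [0.76673119 0.21201531 0.137     ]
base scene (560, 350) [0.672 0.282 0.012]
base scene (733, 250) [0.529 0.289 0.012]
base scene (288, 525) [0.884 0.285 0.02 ]
base scene (545, 365) [0.69  0.289 0.02 ]
plate side (125, 212) [0.532 0.139 0.012]
plate side (82, 120) [0.531 0.278 0.012]
plate side (270, 180) [0.669 0.133 0.012]
box (180, 380) [ 0.4983 -0.1249  0.08  ]
box (365, 352) [ 0.6397 -0.1475  0.08  ]
box (420, 497) [ 0.6216 -0.2859  0.08  ]
box (215, 550) [ 0.4723 -0.2779  0.08  ]
post top [ 0.50278274 -0.23370605  0.138     ] pointer tip.. [ 0.56798182 -0.2021934   0.105     ] [ 0.59875766 -0.19357759  0.105     ] [ 0.61485872 -0.17666858  0.08      ]
tape [ 0.424 -0.008  0.045]
tin [ 0.719 -0.224  0.085]
spray [ 0.351 -0.47   0.16 ]
```

>>> {"name": "drive_tool", "arguments": {
  "motion": [
    [[42,-10,10],[0,0,0]],
    [[42,-10,10],[0,0,0]],
    [[42,-10,10],[0,0,0]],
    [[43,-10,10],[0,0,0]],
    [[43,-10,10],[0,0,0]]
  ],
  "gripper": 0
}}

```text
time_s: 0.7
position: [0.5744, 0.2135, 0.1721]
tcp_rot: [[0.0, 1.0, -0.0], [1.0, -0.0, -0.0], [-0.0, -0.0, -1.0]]
force: [0.9, 0.2, 0.2]
opening: 0.632
grasp_force: 0.0
```

>>> {"name": "drive_tool", "arguments": {
  "motion": [
    [[0,0,30],[0,0,0]],
    [[0,0,30],[0,0,0]],
    [[0,0,20],[0,0,0]],
    [[0,0,5],[0,0,0]],
    [[0,0,0],[0,0,0]]
  ]
}}

```text
time_s: 1.2
position: [0.5745, 0.2119, 0.0868]
tcp_rot: [[0.0, 1.0, -0.002], [1.0, -0.0, -0.0], [-0.0, -0.002, -1.0]]
force: [-0.6, -0.5, 0.4]
opening: 0.17
grasp_force: 0.0
```

>>> {"name": "drive_tool", "arguments": {
  "motion": [
    [[0,0,6],[0,0,0]],
    [[0,0,6],[0,0,0]],
    [[0,0,5],[0,0,0]],
    [[0,0,5],[0,0,0]],
    [[0,0,5],[0,0,0]]
  ]
}}

```text
time_s: 1.7
position: [0.573, 0.212, 0.062]
tcp_rot: [[0.0, 1.0, -0.004], [1.0, -0.0, -0.0], [-0.0, -0.004, -1.0]]
force: [-6.7, -0.9, 13.5]
opening: 0.005
grasp_force: 5.7
```

>>> {"name": "drive_tool", "arguments": {
  "motion": [
    [[0,0,5],[0,0,0]],
    [[0,0,5],[0,0,0]],
    [[0,0,4],[0,0,0]],
    [[0,0,2],[0,0,0]],
    [[0,0,0],[0,0,0]]
  ]
}}

```text
time_s: 2.2
position: [0.5751, 0.2119, 0.0441]
tcp_rot: [[0.0, 1.0, -0.0], [1.0, -0.0, -0.0], [-0.0, -0.0, -1.0]]
force: [-0.2, -0.5, 0.1]
opening: 0.005
grasp_force: 0.0
```

>>> {"name": "drive_tool", "arguments": {
  "motion": [
    [[0,0,-15],[0,0,0]],
    [[0,0,-40],[0,0,0]],
    [[0,-10,-45],[0,0,0]],
    [[-30,-15,-45],[0,0,0]],
    [[-45,-10,0],[0,0,0]]
  ]
}}

```text
time_s: 2.7
position: [0.5457, 0.142, 0.1918]
tcp_rot: [[-0.004, 1.0, 0.015], [1.0, 0.004, 0.002], [0.002, 0.015, -1.0]]
force: [1.4, -1.5, -0.4]
opening: 0.005
grasp_force: 0.0
```

>>> {"name": "drive_tool", "arguments": {
  "motion": [
    [[-48,-10,0],[0,0,0]],
    [[-48,-10,0],[0,0,0]],
    [[-48,-10,0],[0,0,0]],
    [[-48,-10,0],[0,0,0]],
    [[-48,0,0],[0,0,0]]
  ]
}}

```text
time_s: 3.2
position: [0.5002, -0.1012, 0.186]
tcp_rot: [[0.0, 1.0, 0.0], [1.0, -0.0, -0.0], [-0.0, 0.0, -1.0]]
force: [0.6, 0.3, 0.3]
opening: 0.008
grasp_force: 0.0
```

>>> {"name": "drive_tool", "arguments": {
  "motion": [
    [[-48,0,0],[0,0,0]],
    [[-48,0,0],[0,0,0]],
    [[-48,0,0],[0,0,0]],
    [[-48,0,0],[0,0,0]],
    [[-10,0,0],[0,0,0]]
  ]
}}

```text
time_s: 3.7
position: [0.5024, -0.3082, 0.1864]
tcp_rot: [[0.005, 1.0, 0.004], [1.0, -0.005, -0.006], [-0.006, 0.004, -1.0]]
force: [0.5, 0.5, -0.4]
opening: 0.004
grasp_force: 0.0
```

```bash
python3 - <<'E'
from h import *
C=cam("wrist");I=capture("wrist");S=capture("side");P=capture("scene")
print(read_state()["position"],C[3])
cv2.imwrite("pics/w1.png",I[...,::-1])
cv2.imwrite("pics/s1.png",np.hstack([cv2.resize(S[130:350,240:440],(400,440)),cv2.resize(P[180:400,230:430],(400,440))])[...,::-1])
E
```

```text
[ 0.50131262 -0.30179895  0.18523116] [ 0.50241376 -0.22410676  0.34955906]
```

View pics/w1.png

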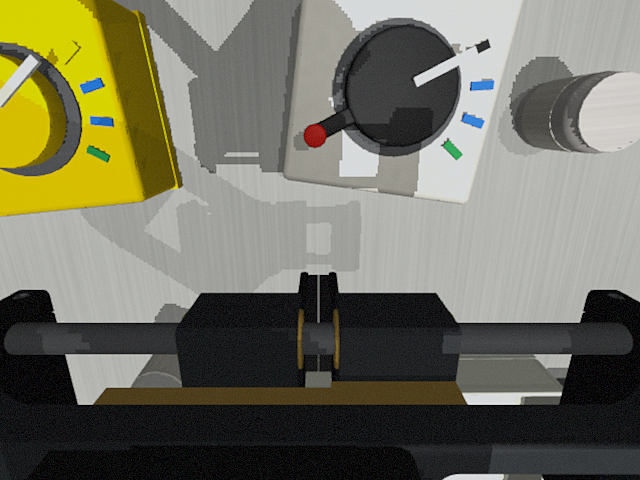

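View pics/s1.png

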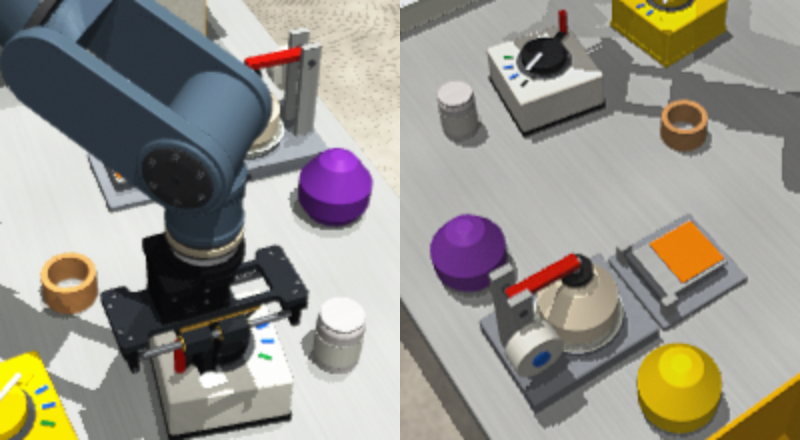

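The wrist picture shows the post top at (315,135), hub at about (402,87), blue marks at (482,86) and (473,121), and green at (453,149). The other views show the treadle level and the clamp over the coconut.

```bash
python3 - <<'E'
from h import *
from scipy.optimize import least_squares
capture("wrist");C=cam("wrist");I=capture("wrist");print(C[3])
R=(285,0,520,200)
b=sorted([x for x in blobs(I,(100,120,60),(130,255,255),R,30)[0]],key=lambda x:x[0][1]);g=blobs(I,(40,100,40),(90,255,255),R,30)[0];r=blobs(I,(0,150,60),(8,255,255),R,30)[0]
print(b,g,r)
M=[plane(C,*x[0],.08)[:2] for x in b+g]; p=plane(C,*r[0][0],.138)[:2]; print(np.round(M,4),p)
d=lambda t:np.array([np.cos(t),np.sin(t)])
q=lambda v:np.r_[[M[i]-v[:2]-.061*d(v[2]+a) for i,a in enumerate((.2,-.2,-.6))],[p-v[:2]-.065*d(v[2]+.6+np.pi)]].ravel()
s=least_squares(q,[.556,-.212,-.1]);x,y,t=s.x;print(s.x,q(s.x).round(4))
for D in(0,.2,.4,.6,.8,1,1.2):
    a=t+.6+np.pi-D; print(D,(s.x[:2]+.065*d(a)).round(4), "contact dir deg",np.degrees(a-np.pi/2)%360)
print(read_state()["position"])
E
```

```text
[ 0.5015617  -0.21741446  0.34875327]
[(array([483.7,  98.6]), array([472,  94,  24,  10, 188], dtype=int32)), (array([474.2, 133.1]), array([464, 126,  22,  15, 170], dtype=int32))] [(array([453.8, 161.6]), array([445, 152,  19,  20, 163], dtype=int32))] [(array([317.7, 148.6]), array([307, 136,  23,  25, 399], dtype=int32))]
[[ 0.6214 -0.1989]
 [ 0.6178 -0.2229]
 [ 0.605  -0.2439]] [ 0.50114804 -0.23061862]
[ 0.56021339 -0.20218374 -0.14822779] [ 0.0003  0.0002  0.0002  0.0001  0.0001 -0.0002 -0.0006 -0.0001]
0 [ 0.5017 -0.2306] contact dir deg 115.88464108624134
0.2 [ 0.4973 -0.2184] contact dir deg 104.42548518362487
0.4 [ 0.4953 -0.2055] contact dir deg 92.96632928100843
0.6 [ 0.4959 -0.1926] contact dir deg 81.50717337839195
0.8 [ 0.4991 -0.18  ] contact dir deg 70.0480174757755
1 [ 0.5047 -0.1683] contact dir deg 58.58886157315903
1.2 [ 0.5126 -0.158 ] contact dir deg 47.12970567054255
[ 0.50125781 -0.29984009  0.18491112]
```

>>> {"name": "drive_tool", "arguments": {
  "motion": [
    [[14,13,26],[0,0,0]],
    [[15,0,26],[0,0,0]],
    [[15,0,25],[0,0,-0.15]],
    [[0,0,0],[0,0,-0.15]],
    [[0,0,0],[0,0,-0.15]]
  ]
}}

```text
time_s: 4.45
position: [0.5139, -0.2541, 0.1068]
tcp_rot: [[-0.444, 0.896, -0.003], [0.896, 0.444, 0.002], [0.003, -0.001, -1.0]]
force: [-0.1, -0.1, 1.0]
opening: 0.008
grasp_force: 0.0
```

>>> {"name": "drive_tool", "arguments": {
  "motion": [
    [[0,0,0],[0,0,0]],
    [[0,0,0],[0,0,0]]
  ]
}}

```text
time_s: 4.65
position: [0.5148, -0.2562, 0.108]
tcp_rot: [[-0.434, 0.901, -0.0], [0.901, 0.434, 0.0], [0.0, 0.0, -1.0]]
force: [-0.2, 0.6, 0.0]
opening: 0.003
grasp_force: 0.0
```

Now approach 12 mm, then start round the arc.

>>> {"name": "drive_tool", "arguments": {
  "motion": [
    [[6,0,0],[0,0,0]],
    [[6,0,0],[0,0,0]],
    [[6.6,-1.3,0],[0,0,0.1]],
    [[6.6,-1.3,0],[0,0,0.1]],
    [[0,0,0],[0,0,0]]
  ]
}}

```text
time_s: 5.15
position: [0.5024, -0.237, 0.1082]
tcp_rot: [[-0.247, 0.969, 0.002], [0.969, 0.247, -0.004], [-0.004, 0.001, -1.0]]
force: [-0.3, -6.4, -1.7]
opening: 0.005
grasp_force: 2.7
```

>>> {"name": "drive_tool", "arguments": {
  "motion": [
    [[6.6,-1.3,0],[0,0,0.1]],
    [[6.6,-1.3,0],[0,0,0.1]],
    [[6.6,-1.3,0],[0,0,0.1]],
    [[6.6,-1.3,0],[0,0,0.1]],
    [[0,0,0],[0,0,0]]
  ]
}}

```text
time_s: 5.65
position: [0.4938, -0.2111, 0.108]
tcp_rot: [[0.148, 0.989, -0.0], [0.989, -0.148, -0.003], [-0.003, 0.0, -1.0]]
force: [-2.5, -6.1, -1.4]
opening: 0.005
grasp_force: 3.1
```

>>> {"name": "drive_tool", "arguments": {
  "motion": [
    [[6.6,-1.3,0],[0,0,0.1]],
    [[6.6,-1.3,0],[0,0,0.1]],
    [[6.6,-1.3,0],[0,0,0.1]],
    [[6.6,-1.3,0],[0,0,0.1]],
    [[6.6,-1.3,0],[0,0,0.1]]
  ]
}}

```text
time_s: 6.15
position: [0.4982, -0.1783, 0.1079]
tcp_rot: [[0.607, 0.795, -0.002], [0.795, -0.607, -0.002], [-0.003, -0.0, -1.0]]
force: [-2.8, -6.0, 1.3]
opening: 0.008
grasp_force: 2.6
```

>>> {"name": "drive_tool", "arguments": {
  "motion": [
    [[3.3,-0.8,0],[0,0,0.05]],
    [[0,0,0],[0,0,0]],
    [[0,0,0],[0,0,0]]
  ]
}}

```text
time_s: 6.45
position: [0.4997, -0.1751, 0.1079]
tcp_rot: [[0.642, 0.767, -0.002], [0.767, -0.642, -0.002], [-0.002, -0.0, -1.0]]
force: [-3.4, -5.1, 0.7]
opening: 0.006
grasp_force: 2.9
```

```bash
python3 - <<'E'
from h import *
C=cam("wrist");I=capture("wrist");cv2.imwrite("pics/w2.png",I[...,::-1])
s=read_state();p=s["position"][:2]+.0165*s["tcp_rot"][:2,0];v=p-[.5602,-.2022];print(s["position"],s["force"],np.hypot(*v),"dial",(.6-.148+np.pi)-np.arctan2(v[1],v[0])%(2*np.pi))
E
```

```text
[ 0.49967913 -0.17510811  0.107915  ] [-2.24448238 -5.6478579   1.08952077] 0.06381074879628044 dial 1.1242940917898192
```

View pics/w2.png

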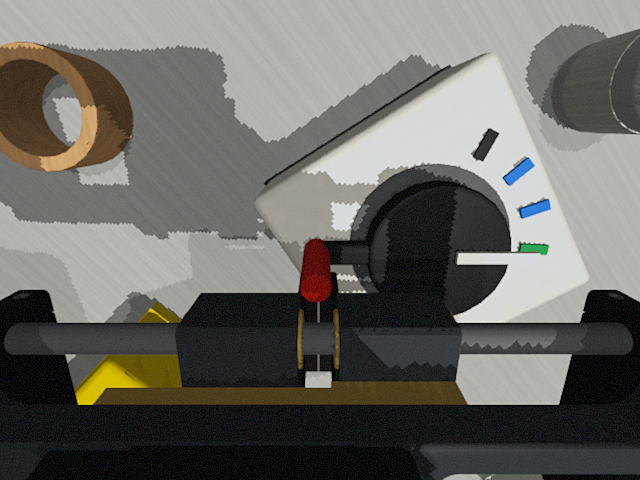

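The pointer runs from about (460,258) to (540,257), close to the green mark at (533,248). I'll turn its direction into an angle.

```bash
python3 - <<'E'
from h import *
C=cam("wrist");I=capture("wrist")
h=cv2.cvtColor(I,cv2.COLOR_RGB2HSV);m=cv2.inRange(h,(0,0,200),(180,60,255));m[:, :455]=0;m[:,506:]=0;m[:245]=0;m[270:]=0
n,l,st,ce=cv2.connectedComponentsWithStats(m);k=1+np.argmax(st[1:,4]);print(st[k])
y,x=np.where(l==k);vx,vy,x0,y0=cv2.fitLine(np.c_[x,y].astype(np.float32),2,0,.01,.01).ravel()
for z in(.1,.104):
    a=plane(C,460,y0+(460-x0)*vy/vx,z);b=plane(C,504,y0+(504-x0)*vy/vx,z);d=b-a
    print(a,b,"dial",.6-.148-np.arctan2(d[1],d[0]), "from axis",.452-np.arctan2(*(b[:2]-[.5602,-.2022])[::-1]))
# post top centre
E
```

```text
[458 253  48  11 487]
[ 0.56708172 -0.21153183  0.1       ] [ 0.58503806 -0.22649084  0.1       ] dial 1.146586641415377 from axis 1.2262600896794493
[ 0.56675556 -0.20918112  0.104     ] [ 0.5842928  -0.22379098  0.104     ] dial 1.1465866414153765 from axis 1.1826890340247291
```

>>> {"name": "drive_tool", "arguments": {
  "motion": [
    [[3,-0.5,0],[0,0,0.05]],
    [[0,0,0],[0,0,0]],
    [[0,0,0],[0,0,0]],
    [[0,0,0],[0,0,0]],
    [[0,0,0],[0,0,0]]
  ]
}}

```text
time_s: 7.05
position: [0.5007, -0.1728, 0.1079]
tcp_rot: [[0.68, 0.734, -0.003], [0.734, -0.68, -0.002], [-0.003, -0.001, -1.0]]
force: [-4.4, -7.6, 2.1]
opening: 0.003
grasp_force: 3.5
```

```bash
python3 - <<'E'
from h import *
s=read_state();p=s["position"][:2]+.0165*s["tcp_rot"][:2,0];v=p-[.5602,-.2022];print(s["position"],s["force"],np.hypot(*v),"dial",(.6-.148+np.pi)-np.arctan2(v[1],v[0])%(2*np.pi))
C=cam("wrist");I=capture("wrist");h=cv2.cvtColor(I,cv2.COLOR_RGB2HSV);m=cv2.inRange(h,(0,0,200),(180,60,255));m[:, :455]=0;m[:,500:]=0;m[:235]=0;m[285:]=0
n,l,st,ce=cv2.connectedComponentsWithStats(m);k=1+np.argmax(st[1:,4]);print(st[1:])
y,x=np.where(l==k);vx,vy,x0,y0=cv2.fitLine(np.c_[x,y].astype(np.float32),2,0,.01,.01).ravel()
d=plane(C,500,y0+(500-x0)*vy/vx,.102)-plane(C,460,y0+(460-x0)*vy/vx,.102);print("dial",.452-np.arctan2(d[1],d[0]))
E
```

```text
[ 0.5007369  -0.17276827  0.10790359] [-4.35541353 -7.59458964  2.07871588] 0.06366441367481276 dial 1.1627587771552834
[[458 252  42  11 452]
 [498 283   2   2   3]]
dial 1.1888892322779179
```

The dial reads 1.16 to 1.19 rad and is steady, with about 8.8 N on the post. Handing in.

```bash
python3 -c "
from rig import *
print(hand_in())"
```

```text
the job is handed in; nothing more can be done
None
```

I handed the job in with the treadle down, the clamp closed over the coconut, and the fingers holding the dial at about 1.16–1.19 rad (target 1.2) with about 9 N; no verdict came back, and I didn't re-measure the bystanders.

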